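# Wind down the orange winch before packing

### The arm

A 7-joint arm with a two-finger parallel gripper is mounted at the origin on the work surface. World frame = base frame: x ahead of the robot, y to its left, z up, the work surface at z = 0. Lengths are in m, angles in rad, forces in N, time in s.
With the tool pointing down it reaches from about 0.4 to 0.85 m from the base axis. Payload 10.4 kg.
Tool frame: the origin (TCP) lies between the finger pads; the fingertips stand env.tips_ahead ahead of it and the grasp point (between the pads) is the TCP (env.tips_ahead is the distance from the TCP to the fingertips, in m); z points along the fingers, y is the direction in which the jaws open and shut (so a half turn about z gives the same grasp; the last joint's range is limited). The gripper opens to 85 mm and grips with 20 to 120 N. Pads are 22 mm wide; open, the fingers measure 114 mm over their backs; the gripper's body (76 mm by 85 mm) begins 54 mm behind the grasp point. The pads swing forward as they close: fully open they stand 13 mm farther back than shut.
Start: joints at [-1.33, 0.332, -0.065, 1.46, 0.022, 1.35, -0.088], TCP at [0.163, 0.603, 0.216] pointing down, gripper open.
Joint ranges: [-2.6, 2.6], [-0.5, 2.12], [-1.47, 1.34], [0.16, 2.42], [-1.27, 4.41], [0.06, 2.06], [-2.6, 2.6]. Speed limits (rad/s): [2.22, 2.22, 2.79, 2.79, 3.14, 3.14, 3.14].

### API

Orientations are given as a unit quaternion [x, y, z, w].
In Python, from cell import env gives the robot as it stands.
- The arm moves only by the tool apply_moves, never from a script. Its argument "plan" is one flat list of numbers, 5 for each row, row after row: the gripper's target within -1 to 1 (shut at 1, half-way at 0, fully open at -1), then the shift along the tool's x, y, z normalised to -1 to 1, where 1 is 200 mm, then the turn about the tool's z normalised to -1 to 1, where 1 is 60 degrees. A call has 1 to 5 rows; each row shifts and turns the pose as measured when the row begins, along the tool's axes as they then stand; what a row does not reach is not made up. A row lasts 1/8 s, in which the tool goes at most 62.5 mm and 10.7 degrees, less where a joint would pass 70% of its speed; a pose out of reach is approached as far as the arm can. A call with a number of a shift or a turn outside -1 to 1 is refused whole. A call with a gripper value outside its range is refused whole. The fingers move at their own pace and stop on an object; "squeeze" is the grip in N (left out, the last holds). Time passes only in rows, so rows that do not move let the fingers close. It gives the time, the measured TCP pose, the force and the opening at its end, in the units of the state.
- env.get_obs(): the state, without advancing time (a new reading comes with each control period).
- env.camera(name): name is "scene" or "top" or "wrist"; returns the picture (480x640x3 uint8, blue, green, red); there is no depth.
- env.camera_info(name): a dict with "K" (3x3 intrinsics, pixels), "camera_from_world" (4x4, takes a point from world to camera coordinates). Camera axes: x right, y up, looking along -z (the intrinsics and any distortion apply to the point x, -y, -z); pixel columns grow to the right and rows downward; lengths in m; the calibration is good to about 2 mm. A picture is of the moment at which its call begins: read the wrist's pose just before it. camera_info takes no time and is no camera call; for the wrist camera it gives the pose at the moment of the call.
- env.close_job(): hands the job in, once; it reports no verdict.
The state is a dict: "time": time; "joint_pos": joint angles; "joint_vel": joint speeds; "tau": joint torques, N m; "ee_pos": TCP position; "eef_rot": TCP orientation; "force": force on the tool from outside, world axes, zero at the start; "moment": the same for the moment, N m; "opening": opening from 0.0 (shut) to 1.0 (fully open).
Only numpy, scipy, OpenCV 4.12 (cv2) and the standard library are available. Lean on these libraries where they do the work, as an engineer would, in place of code of your own. Each camera call takes 0.05 s, during which the arm holds its last target. There are 200 camera calls.

### The job

The small bench winch with the orange knob is still wound up after its test and has to be wound down before it is packed. Flick its sprung pawl off the ratchet wheel so that it stays off, then gently ease the drum back by its crank knob until the crank is home at its red stop post. Leave the winch with the blue knob wound as it is.

Things in the scene. Friction and masses are not known exactly. Their poses are not given: they have to be found in the camera images.
- orange_winch: Winch to wind down, bolted to the bench: grey base 12 mm thick (x -70..130, y -67..103 mm), steel ratchet wheel 95 mm across, drum with orange flange, dark crank arm (top 64 mm high) with orange knob. Origin: on the upright drum axis at bench height; z up, yaw -1.0 to -0.2 rad. Red stop post for the crank (12 mm thick, 68 mm high) at (-33, 48).
- orange_winch_knob_mid (a point): Centre of the orange crank knob: upright cylinder 24 mm in diameter, 65 to 105 mm above the bench (centre 85), spinning freely on its arm. It moves on a circle of 75 mm radius about the drum axis; in the winch's frame it lies 140 degrees + drum angle counter-clockwise from +x, so at the stop it is at (-57, 48) mm.
- orange_winch_pin (a point): Middle of the yellow upright thumb pin on the brass pawl's tail: 14 mm in diameter, 20 to 66 mm above the bench (middle 43). In the winch's frame it is near (107, 80) mm with the pawl on and at (96, 41) when fully off, 55 mm from the pawl's pivot at (52, 75). Only low parts (bolt heads, tail, spring: at most 35 mm high) lie within 40 mm of it.
- orange_winch_drum (a joint): Drum angle, rad: 0 = crank home at the red post (hard stop); grows counter-clockwise from above as it is wound; starts at 1.1 to 1.8. A brake holds it where it is left (2 to 3 N at the knob turn it). With the pawl on it turns back by one tooth (0.5) at most. Ease it back at no more than 150 mm/s at the knob: a snatch above 3.5 rad/s (260 mm/s) spoils the job.
- orange_winch_pawl (a joint): Pawl angle, rad: -0.1 to 0.15 = nose on the wheel. Grows as the yellow pin is pushed towards the winch frame's -y (clockwise about the pivot, from above), up to 0.75 = fully off (hard stop). Its over-centre spring holds it on the wheel below 0.36 (2 to 5 N at the pin); past that it snaps over and stays at 0.75. Off means above 0.55.
- blue_winch_knob_mid (a point): Centre of the blue knob of the other winch: same make, but blue knob and blue drum flange, and wound too. Leave it alone: the knob must stay within 20 mm of where it was.

How it is judged:
By the outcome, as a careful person would: the job done as asked, in the order asked, and still so for the second after the job is handed in, with the robot touching nothing.
It also fails if it takes over 48 s, if anything falls off the work surface, if the arm or the gripper's body presses on something with over 40 N, if the wrist force passes 120 N, or if a joint passes its speed limit or range.

## Working session

There is one attempt and no reset: what is moved stays moved. The work goes in short steps, Python scripts to look and compute and a tool call to move; the robot and the scene stay as the last step left them, time stands still between calls to the robot, and variables do not carry over. Pictures are saved under pics/ and viewed, about 8 in all and at most 12, crops included, and the job is handed in when it is done.

Besides the shell and the picture viewer there is one more tool, called as name(argument=value, ...) on one line, values as JSON. apply_moves: Moves the arm, as the interface text tells. Scaled input: -1 to 1 covers 200 mm each way for a shift and 60 degrees each way for a turn. Its arguments: {"type":"object","properties":{"plan":{"type":"array"},"squeeze":{"type":"number"}},"required":["plan"]}

```bash
ls; mkdir -p pics; python3 - <<'E'
from cell import env
import cv2
o=env.get_obs(); print({k:o[k] for k in('time','ee_pos','eef_rot','force','opening')}, env.tips_ahead)
for n in('scene','top'):
    cv2.imwrite(f'pics/{n}0.png',env.camera(n)); i=env.camera_info(n); print(n,i)
E
```

```text
pics
{'time': 0.0, 'ee_pos': array([0.16285119, 0.60298756, 0.2148858 ]), 'eef_rot': array([ 1.31476174e-01,  9.91319057e-01, -7.33801150e-04, -5.94087951e-05]), 'force': array([-0.07605906, -0.27653241,  0.66090936]), 'opening': 0.9976020828304651} 0.019
scene {'K': array([[556.94609944,   0.        , 319.14141374],
       [  0.        , 556.94609944, 229.32675548],
       [  0.        ,   0.        ,   1.        ]]), 'camera_from_world': array([[-0.14338816,  0.98963449,  0.0079627 ,  0.04880876],
       [-0.51773776, -0.0818672 ,  0.8516134 ,  0.21121467],
       [ 0.84343788,  0.11798869,  0.52410993, -1.37676026],
       [ 0.        ,  0.        ,  0.        ,  1.        ]])}
top {'K': array([[497.53697477,   0.        , 322.04036753],
       [  0.        , 497.53697477, 234.63524588],
       [  0.        ,   0.        ,   1.        ]]), 'camera_from_world': array([[ 0.06594657, -0.99781034, -0.00505703, -0.02936827],
       [ 0.97493264,  0.06335357,  0.21329012, -0.55986653],
       [-0.21250271, -0.01899602,  0.97697582, -0.69921181],
       [ 0.        ,  0.        ,  0.        ,  1.        ]])}
```

View pics/scene0.png

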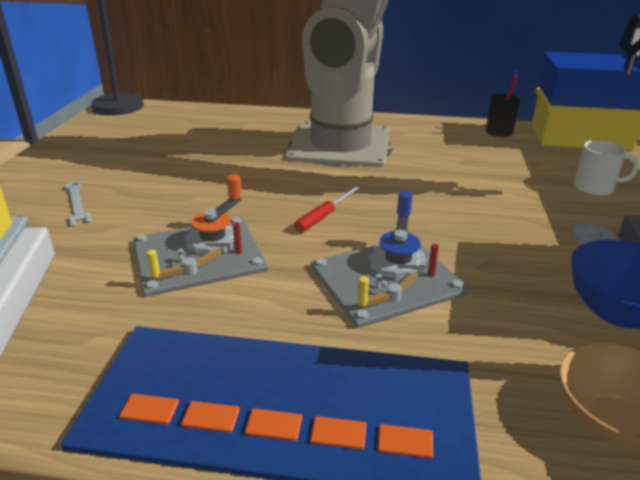

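View pics/top0.png

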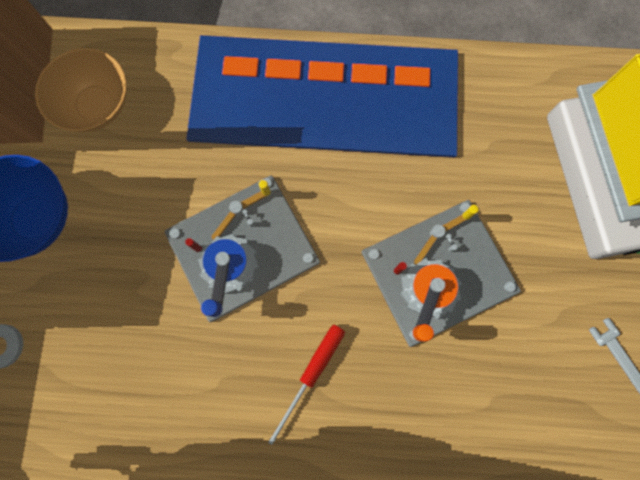

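The scene view shows the orange winch at about (200,250), with its yellow pin at (153,264) and knob at (234,187). In the top view the knob is at (424,333), the flange at (436,286), the red post at (400,268) and the pin at (472,211). The blue winch is about 0.25 m to the robot's right of it.

```bash
cat > h.py <<'E'
import cv2, numpy as np
from cell import env
from scipy.optimize import least_squares
BOX={'top':(350,190,530,360),'scene':(120,165,272,300)}
HSV={'knob':((5,150,120),(14,255,255)),'pin':((23,130,100),(33,255,255)),'post':((0,120,50),(3,255,255))}
def blobs(img,n,c,box=None,hsv=None):
    x0,y0,x1,y1=box or BOX[n]; h=cv2.cvtColor(img,cv2.COLOR_BGR2HSV)[y0:y1,x0:x1]
    m=cv2.inRange(h,*(hsv or HSV[c])); k,_,st,ce=cv2.connectedComponentsWithStats(m)
    return [(int(st[i,4]),(ce[i]+[x0,y0]).round(1),(st[i,:4]+[x0,y0,0,0]).tolist()) for i in range(1,k) if st[i,4]>15]
def ray(n,p,info=None):
    i=info or env.camera_info(n); T=i['camera_from_world']; R=T[:3,:3]
    d=np.linalg.inv(i['K'])@[p[0],p[1],1]; d=R.T@(d*[1,-1,-1]); return -R.T@T[:3,3],d/np.linalg.norm(d)
def onz(n,p,z):
    o,d=ray(n,p); return o+d*(z-o[2])/d[2]
def tri(a,b):
    A=0;B=0
    for o,d in(a,b):
        P=np.eye(3)-np.outer(d,d);A=A+P;B=B+P@o
    return np.linalg.solve(A,B)
E
python3 - <<'E'
from h import *
for n in('top','scene'):
    im=cv2.imread(f'pics/{n}0.png')
    for c in HSV: print(n,c,blobs(im,n,c))
E
```

```text
top knob [(1097, array([435.7, 283.5]), [414, 265, 44, 42]), (297, array([423. , 332.6]), [413, 324, 21, 18])]
top pin [(146, array([470.2, 211.5]), [462, 204, 17, 16])]
top post [(89, array([400. , 267.4]), [394, 262, 13, 12])]
scene knob [(312, array([234.5, 185.7]), [227, 174, 15, 25]), (471, array([210.4, 222.7]), [191, 212, 40, 20])]
scene pin [(224, array([153.4, 263.2]), [147, 250, 13, 28])]
scene post [(119, array([237.7, 236.7]), [233, 223, 8, 30])]
```

```bash
python3 - <<'E'
from h import *
pt={'knob':((423.5,332.6),(234.5,186.3),.085),'pin':((471.5,211),(153.2,263.5),.045),'post':((400,267.4),(237.7,237.5),.045)}
W={}
for k,(a,b,z) in pt.items():
    print(k,'tri',tri(ray('top',a),ray('scene',b)).round(4),'top',onz('top',a,z).round(4),'scene',onz('scene',b,z).round(4))
    W[k]=(onz('top',a,z)[:2]+onz('scene',b,z)[:2])/2
# fit: x,y,yaw,drum
def P(v,l): c,s=np.cos(v[2]),np.sin(v[2]); return v[:2]+np.array([[c,-s],[s,c]])@l
def kn(v): a=np.radians(140)+v[3]; return .075*np.array([np.cos(a),np.sin(a)])
f=lambda v: np.r_[P(v,[.107,.080])-W['pin'],P(v,[-.033,.048])-W['post'],P(v,kn(v))-W['knob']]
c0=onz('top',(436,286),.055)[:2]
r=least_squares(f,[*c0,-.5,1.5]); v=r.x; print('axis guess',c0,'fit',v.round(4),'res mm',(r.fun*1e3).round(1))
for n,l in(('pin on',[.107,.08]),('pin off',[.096,.041]),('pivot',[.052,.075]),('home knob',[-.057,.048])): print(n,P(v,l).round(4))
np.save('v.npy',v)
im=cv2.imread('pics/top0.png');print(blobs(im,'top','b',(180,180,330,330),((105,120,60),(130,255,255))))
E
```

```text
knob tri [ 0.4226 -0.1434  0.0855] top [ 0.4231 -0.1456  0.085 ] scene [ 0.422  -0.1414  0.085 ]
pin tri [ 0.6165 -0.2219  0.0442] top [ 0.6171 -0.2243  0.045 ] scene [ 0.6181 -0.2183  0.045 ]
post tri [ 0.5204 -0.1136  0.0417] top [ 0.5203 -0.1152  0.045 ] scene [ 0.5255 -0.1099  0.045 ]
axis guess [ 0.49405517 -0.16859323] fit [ 0.4958 -0.1642 -1.0812  1.5038] res mm [-0.9  0.3 -0.3  0.   1.1 -0.3]
pin on [ 0.6167 -0.221 ]
pin off [ 0.5772 -0.2297]
pivot [ 0.5865 -0.1748]
home knob [ 0.5114 -0.0913]
[(1053, array([224.9, 257.9]), [203, 239, 43, 42]), (231, array([210.2, 307.4]), [202, 300, 19, 16])]
```

apply_moves(plan=[1,-0.22,-0.21,0,0,1,-0.22,-0.21,0,0,1,-0.22,-0.21,0,0,1,-0.22,-0.21,0,0,1,-0.22,-0.21,0,0], squeeze=20)

```text
time: 0.72
ee_pos: [0.3212, 0.3383, 0.2122]
eef_rot: [0.128, 0.992, -0.002, -0.001]
force: [1.2, -0.1, 0.2]
opening: -0.005
```

apply_moves(plan=[1,-0.22,-0.21,0,0,1,-0.22,-0.21,0,0,1,-0.22,-0.21,0,0,1,-0.22,-0.21,0,0,1,-0.22,-0.21,0,0])

```text
time: 1.35
ee_pos: [0.4829, 0.0712, 0.2123]
eef_rot: [0.127, 0.992, -0.001, -0.001]
force: [1.5, 0.0, 0.0]
opening: 0.001
```

apply_moves(plan=[1,-0.22,-0.21,0,0,1,-0.22,-0.21,0,0,1,-0.22,-0.21,0,0,1,-0.22,-0.21,0,0,1,-0.1,-0.1,0,0])

```text
time: 1.98
ee_pos: [0.6282, -0.1695, 0.2114]
eef_rot: [0.127, 0.992, -0.002, -0.002]
force: [-0.4, 0.8, -0.3]
opening: -0.002
```

```bash
cat > go.py <<'E'
import sys
from h import *
from scipy.spatial.transform import Rotation as Ro
# delta to target xyz in tool units
o=env.get_obs(); R=Ro.from_quat(o['eef_rot']).as_matrix(); print('ee',o['ee_pos'].round(4),'F',o['force'].round(1),'t',round(o['time'],2),'j',o['joint_pos'].round(2),'yawY',np.degrees(np.arctan2(R[1,1],R[0,1])).round(1),'R',R.round(3).tolist())
t=np.array(list(map(float,sys.argv[1:4]))); print('units',(R.T@(t-o['ee_pos'])/.2).round(3))
E
python3 go.py .655 -.215 .2
```

```text
ee [ 0.6282 -0.1695  0.2114] F [-0.4  0.8 -0.3] t 1.98 j [-0.28  0.45  0.66  1.42 -0.27  1.37  1.7 ] yawY 75.4 R [[-0.968, 0.253, -0.004], [0.253, 0.968, -0.004], [0.003, -0.004, -1.0]]
units [-0.187 -0.186  0.057]
```

apply_moves(plan=[1,-0.19,-0.18,0,0,1,-0.02,-0.02,0,0,1,0,0,0,0])

```text
time: 2.35
ee_pos: [0.6591, -0.2224, 0.2087]
eef_rot: [0.128, 0.992, -0.003, -0.003]
force: [0.1, -0.1, 0.3]
opening: 0.0
```

```bash
python3 go.py .66 -.214 .063; python3 - <<'E'
from h import *
i=env.camera_info('wrist'); im=env.camera('wrist'); cv2.imwrite('pics/w1.png',im)
for b in blobs(im,'wrist','pin',(0,0,640,480)): print(b, tri(ray('wrist',b[1],i),ray('top',(471.5,211))).round(4), tri(ray('wrist',b[1],i),ray('scene',(153.2,263.5))).round(4))
E
```

```text
ee [ 0.6591 -0.2224  0.2087] F [ 0.1 -0.1  0.3] t 2.35 j [-0.17  0.56  0.66  1.28 -0.33  1.42  1.78] yawY 75.2 R [[-0.967, 0.255, -0.008], [0.255, 0.967, -0.004], [0.006, -0.006, -1.0]]
units [0.002 0.046 0.728]
(217, array([305.9, 171.8]), [298, 163, 17, 18]) [ 0.6138 -0.2216  0.0555] [ 0.614  -0.2217  0.0416]
(3496, array([ 39. , 285.7]), [0, 253, 91, 63]) [ 0.5441 -0.1213  0.4324] [ 0.6374 -0.2765  0.1425]
(2763, array([103.5, 366.8]), [63, 333, 85, 72]) [ 0.5067 -0.0895  0.4946] [ 0.6771 -0.2577  0.1599]
(341, array([  3.2, 451.2]), [0, 426, 11, 52]) [ 0.522  -0.1062  0.4354] [ 0.682  -0.2448  0.1988]
```

View pics/w1.png

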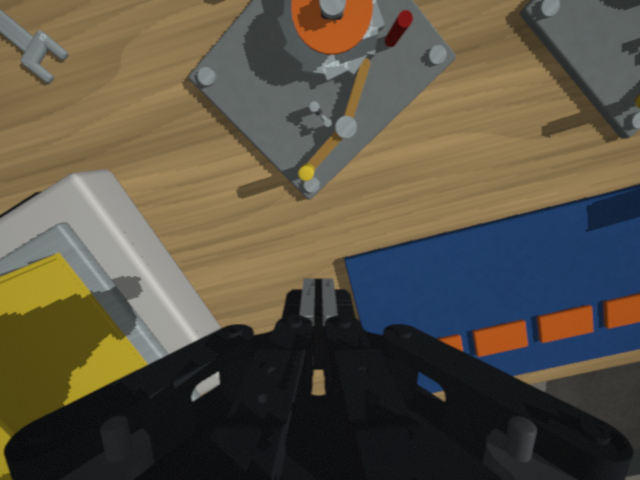

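apply_moves(plan=[1,0.01,0.04,0.28,0,1,0,0,0.28,0,1,0,0,0.15,0,1,0,0,0,0])

```text
time: 2.9
ee_pos: [0.6587, -0.2078, 0.0655]
eef_rot: [0.125, 0.992, -0.001, -0.002]
force: [0.7, -0.5, 0.3]
opening: 0.004
```

```bash
python3 go.py .64 -.217 .062
```

```text
ee [ 0.6587 -0.2078  0.0655] F [ 0.7 -0.5  0.3] t 2.9 j [-0.17  0.65  0.6   1.45 -0.38  1.16  1.81] yawY 75.6 R [[-0.969, 0.249, -0.004], [0.249, 0.969, -0.001], [0.003, -0.002, -1.0]]
units [ 0.079 -0.068  0.018]
```

apply_moves(plan=[1,0.08,-0.06,0.018,0,1,0.05,-0.025,0,0,1,0.05,-0.025,0,0])

```text
time: 3.28
ee_pos: [0.6201, -0.2181, 0.067]
eef_rot: [0.123, 0.992, -0.0, 0.001]
force: [1.3, 0.8, -0.5]
opening: -0.002
```

apply_moves(plan=[1,0.05,-0.025,0,0,1,0.05,-0.025,0,0])

```text
time: 3.52
ee_pos: [0.5978, -0.2231, 0.0685]
eef_rot: [0.123, 0.992, -0.0, 0.003]
force: [0.1, 0.3, 0.4]
opening: -0.002
```

```bash
python3 go.py .6 -.228 .062;  python3 - <<'E'
from h import *
i=env.camera_info('wrist'); im=env.camera('wrist'); cv2.imwrite('pics/w2.png',im)
for b in blobs(im,'wrist','pin',(220,0,640,300)): print(b)
E
```

```text
ee [ 0.5978 -0.2231  0.0685] F [0.1 0.3 0.4] t 3.52 j [-0.18  0.54  0.63  1.62 -0.35  1.09  1.86] yawY 75.9 R [[-0.97, 0.244, 0.005], [0.244, 0.97, -0.001], [-0.005, 0.0, -1.0]]
units [-0.016 -0.021  0.033]
(145, array([328.5, 275. ]), [321, 268, 16, 22])
```

View pics/w2.png

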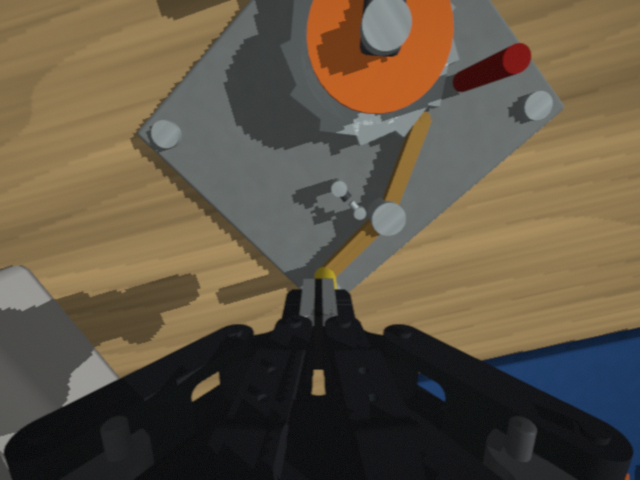

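```bash
python3 - <<'E'
from h import *
i=env.camera_info('wrist')
for z in(.045,.066): print(onz('wrist',(328.5,273),z).round(4))
im=env.camera('scene'); b=blobs(im,'scene','pin'); print(b,[onz('scene',q[1],.045).round(4) for q in b])
E
```

```text
[ 0.6013 -0.2182  0.045 ]
[ 0.5929 -0.2167  0.066 ]
[(225, array([153.4, 263.3]), [148, 250, 12, 28])] [array([ 0.6176, -0.2182,  0.045 ])]
```

The wrist view shows the pin at (328,275), partly hidden by the fingertips, with the tail unturned. The scene mask puts the pin where it was, so I'm checking with a scene crop.

```bash
python3 - <<'E'
from h import *
im=env.camera('scene'); cv2.imwrite('pics/s2.png',cv2.resize(im[130:310,100:300],None,fx=3,fy=3,interpolation=cv2.INTER_CUBIC))
i=env.camera_info('scene')
T=i['camera_from_world'];o=env.get_obs()
for p in (o['ee_pos'],o['ee_pos']-[0,0,.019]):
    c=T[:3,:3]@p+T[:3,3]; q=i['K']@(c*[1,-1,-1]); print((q/q[2])[:2])
E
```

```text
[153.11604474 243.44169492]
[154.91347351 253.60421365]
```

View pics/s2.png

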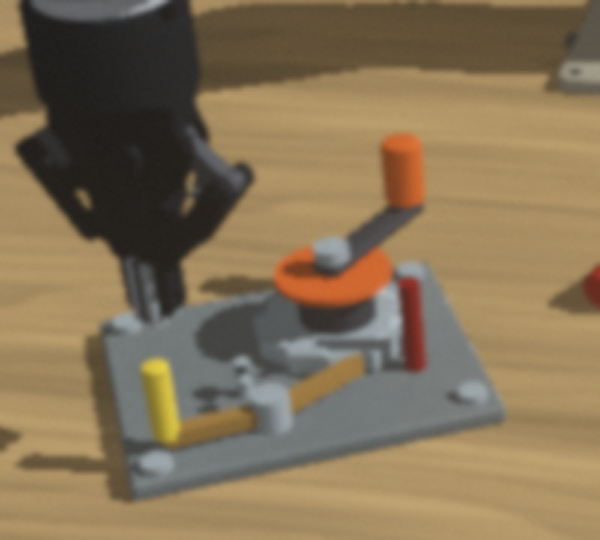

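```bash
python3 - <<'E'
from h import *
i=env.camera_info('wrist');T=i['camera_from_world'];o=env.get_obs()
print('camera pos',(-T[:3,:3].T@T[:3,3]).round(4),'ee',o['ee_pos'].round(4), o['joint_pos'].round(3))
print('tips tri',tri(ray('wrist',(318,281),i),ray('scene',(150.5,236))).round(4))
for p in(o['ee_pos'],o['ee_pos']-[0,0,.019],o['ee_pos']+[0,0,.013]):
    c=T[:3,:3]@p+T[:3,3]; q=i['K']@(c*[1,-1,-1]); print((q/q[2])[:2])
ims=[cv2.resize(env.camera(n)[y:y+240,x:x+320],None,fx=1.25,fy=1.25) for n,x,y in(('top',300,130),)]
cv2.imwrite('pics/t2.png',cv2.resize(ims[0],(800,600),interpolation=cv2.INTER_CUBIC))
E
```

```text
camera pos [ 0.5309 -0.2053  0.2246] ee [ 0.5979 -0.2232  0.0683] [-0.185  0.537  0.628  1.621 -0.346  1.092  1.859]
tips tri [ 0.5934 -0.224   0.0787]
[316.38397131 284.46923303]
[316.5561912  270.50656531]
[316.24302021 295.89679434]
```

View pics/t2.png

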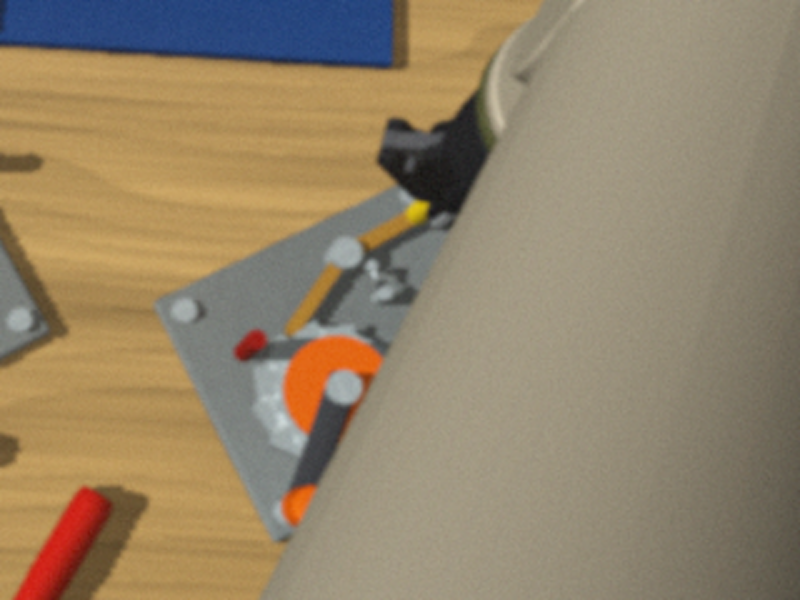

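The scene crop shows the pin unmoved at full-image (153,263). The fingertips are at about (150,236), roughly z = 0.079 m, so they sit about 30 mm higher than the TCP reading implies and passed over the pin. I'll back off, go lower, and check the height by camera.

apply_moves(plan=[1,-0.16,0.05,0,0,1,-0.13,0.03,0,0,1,0,0,0.06,0,1,0,0,0.04,0,1,0,0,0.01,0])

```text
time: 4.35
ee_pos: [0.6599, -0.2204, 0.044]
eef_rot: [0.123, 0.992, 0.0, 0.001]
force: [0.5, -0.8, 0.4]
opening: -0.0
```

```bash
python3 go.py .655 -.214 .035;  python3 - <<'E'
from h import *
im=env.camera('scene'); w=env.camera('wrist')
a=cv2.resize(im[190:290,110:230],None,fx=3.3,fy=3.3,interpolation=cv2.INTER_CUBIC)[:330,:396]
cv2.imwrite('pics/s3.png',np.hstack([a,cv2.resize(w[180:380,200:440],(396,330))]))
i=env.camera_info('scene');T=i['camera_from_world'];o=env.get_obs()
for p in (o['ee_pos'],o['ee_pos']-[0,0,.019]):
    c=T[:3,:3]@p+T[:3,3]; q=i['K']@(c*[1,-1,-1]); print((q/q[2])[:2], (((q/q[2])[:2]-[110,190])*3.3))
E
```

```text
ee [ 0.6599 -0.2204  0.044 ] F [ 0.5 -0.8  0.4] t 4.35 j [-0.14  0.68  0.59  1.46 -0.4   1.12  1.84] yawY 75.9 R [[-0.97, 0.244, 0.003], [0.244, 0.97, -0.0], [-0.003, 0.001, -1.0]]
units [0.032 0.025 0.045]
[140.57407575 279.79792339] [100.89444998 296.33314719]
[142.60854527 290.0177292 ] [107.60819938 330.05850636]
```

View pics/s3.png

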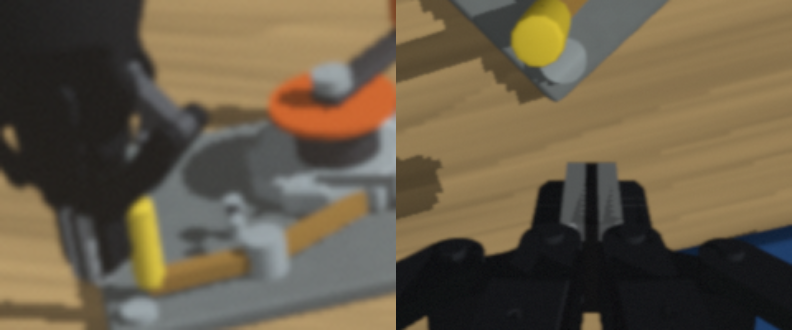

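```bash
python3 - <<'E'
from h import *
i=env.camera_info('wrist');print('pin top wrist',onz('wrist',(287,204),.066).round(4)); print('tip tri',tri(ray('wrist',(318,280),i),ray('scene',(137,275.5))).round(4),'tip on z .025/.045',onz('scene',(137,275.5),.025).round(4),onz('scene',(137,275.5),.045).round(4))
for z in(.02,.03,.04,.05,.06): print(z,'wrist tip',onz('wrist',(318,280),z).round(4))
print((-i['camera_from_world'][:3,:3].T@[0,0,-1]).round(3), i['K'])
E
```

```text
pin top wrist [ 0.6138 -0.221   0.066 ]
tip tri [ 0.6575 -0.2222  0.0499] tip on z .025/.045 [ 0.6261 -0.2444  0.025 ] [ 0.6514 -0.2299  0.045 ]
0.02 wrist tip [ 0.6682 -0.2217  0.02  ]
0.03 wrist tip [ 0.6641 -0.2207  0.03  ]
0.04 wrist tip [ 0.6599 -0.2196  0.04  ]
0.05 wrist tip [ 0.6558 -0.2186  0.05  ]
0.06 wrist tip [ 0.6516 -0.2176  0.06  ]
[-0.266  0.067  0.962] [[336.3485294    0.         318.03283802]
 [  0.         336.3485294  237.50293955]
 [  0.           0.           1.        ]]
```

apply_moves(plan=[1,0.06,-0.01,0.02,0,1,0.05,-0.02,0.01,0,1,0.03,-0.015,0.01,0])

```text
time: 4.82
ee_pos: [0.6308, -0.2234, 0.038]
eef_rot: [0.123, 0.992, -0.0, 0.004]
force: [5.3, -4.4, 4.4]
opening: -0.001
```

```bash
cat > pin.py <<'E'
from h import *
b=blobs(env.camera('scene'),'scene','pin'); print(b,[onz('scene',q[1],.045).round(4) for q in b])
E
python3 go.py .6 -.228 .04; python3 pin.py
```

```text
ee [ 0.6308 -0.2234  0.038 ] F [ 5.3 -4.4  4.4] t 4.83 j [-0.16  0.63  0.6   1.55 -0.39  1.07  1.86] yawY 75.9 R [[-0.97, 0.244, 0.007], [0.244, 0.97, -0.001], [-0.007, 0.0, -1.0]]
units [ 0.143 -0.06  -0.011]
[(110, array([154.8, 269. ]), [151, 260, 9, 17])] [array([ 0.6315, -0.2102,  0.045 ])]
```

Contact, about 5 N. Continuing slowly.

apply_moves(plan=[1,0.05,-0.02,-0.005,0,1,0.05,-0.02,-0.005,0])

```text
time: 5.12
ee_pos: [0.6097, -0.2281, 0.0408]
eef_rot: [0.123, 0.992, -0.001, 0.005]
force: [-0.0, 1.0, 0.1]
opening: 0.001
```

```bash
python3 go.py .6 -.228 .04; python3 pin.py
```

```text
ee [ 0.6097 -0.2281  0.0408] F [-0.   1.   0.1] t 5.12 j [-0.16  0.59  0.61  1.61 -0.38  1.05  1.88] yawY 75.8 R [[-0.97, 0.245, 0.01], [0.245, 0.97, -0.004], [-0.011, -0.001, -1.0]]
units [ 0.047 -0.011  0.004]
[(122, array([158.4, 253.5]), [155, 238, 9, 27])] [array([ 0.5908, -0.221 ,  0.045 ])]
```

apply_moves(plan=[1,-0.15,0.04,0,0,1,-0.05,0,-0.2,0,1,0,0,-0.28,0,1,0,0,-0.2,0,1,0,0,0,0])

```text
time: 5.8
ee_pos: [0.6475, -0.2283, 0.18]
eef_rot: [0.123, 0.992, 0.0, 0.002]
force: [-0.1, -0.3, -0.1]
opening: 0.001
```

```bash
python3 go.py .424 -.144 .15; python3 pin.py; python3 - <<'E'
from h import *
i=env.camera_info('wrist'); w=env.camera('wrist')
for b in blobs(w,'wrist','pin',(220,0,640,280)): print(b,onz('wrist',b[1],.06).round(4))
s=env.camera('scene'); bs=blobs(s,'scene','knob'); print(bs,onz('scene',bs[0][1],.085))
v=np.load('v.npy')
E
```

```text
ee [ 0.6475 -0.2283  0.18  ] F [-0.1 -0.3 -0.1] t 5.8 j [-0.17  0.55  0.65  1.36 -0.33  1.34  1.81] yawY 75.8 R [[-0.97, 0.245, 0.005], [0.245, 0.97, -0.0], [-0.005, 0.001, -1.0]]
units [1.187 0.135 0.145]
[(200, array([157.7, 249.1]), [152, 236, 13, 28])] [array([ 0.579 , -0.2269,  0.045 ])]
(281, array([292.5, 143.4]), [283, 135, 20, 18]) [ 0.5754 -0.2292  0.06  ]
[(301, array([234.1, 186.1]), [227, 175, 15, 24]), (470, array([210.4, 222.8]), [191, 213, 40, 19])] [ 0.42131039 -0.14227188  0.085     ]
```

The pawl is fully off: the pin is at (0.577,-0.228), against (0.577,-0.230) predicted, and the knob hasn't moved. Next is the knob.

apply_moves(plan=[-1,0.3,0.034,0,0,-1,0.3,0.034,0,0,-1,0.3,0.034,0,0,-1,0.2,0.025,0,0,-1,0.1,0.01,0,0])

```text
time: 6.58
ee_pos: [0.4098, -0.1377, 0.1658]
eef_rot: [0.121, 0.993, -0.001, -0.01]
force: [0.6, -0.3, 0.0]
opening: 0.998
```

```bash
python3 go.py .4225 -.1435 .12;python3 - <<'E'
from h import *
w=env.camera('wrist')
for b in blobs(w,'wrist','knob',(100,0,540,420)): print(b,onz('wrist',b[1],.1).round(4))
E
```

```text
ee [ 0.4098 -0.1377  0.1658] F [ 0.6 -0.3  0. ] t 6.58 j [-0.48 -0.1   0.67  2.02  0.07  1.22  1.49] yawY 76.1 R [[-0.971, 0.239, -0.019], [0.239, 0.971, -0.0], [0.019, -0.005, -1.0]]
units [-0.073 -0.012  0.228]
(931, array([314. , 262.8]), [297, 239, 32, 43]) [ 0.4183 -0.1422  0.1   ]
(2196, array([311.5, 330.4]), [271, 296, 74, 65]) [ 0.4689 -0.1568  0.1   ]
```

apply_moves(plan=[-1,-0.065,-0.012,0.1,0,-1,0,0,0.13,0,-1,0,0,0.12,0,-1,0,0,0.05,0])

```text
time: 7.12
ee_pos: [0.4168, -0.1412, 0.0805]
eef_rot: [0.12, 0.993, -0.001, -0.012]
force: [0.4, 0.6, 0.1]
opening: 1.0
```

```bash
python3 go.py .4225 -.1435 .085;python3 - <<'E'
from h import *
s=env.camera('scene');w=env.camera('wrist')
cv2.imwrite('pics/s4.png',np.hstack([cv2.resize(s[120:260,170:310],(400,400),interpolation=cv2.INTER_CUBIC),cv2.resize(w[120:440,160:480],(400,400))]))
E
```

```text
ee [ 0.4168 -0.1412  0.0805] F [0.4 0.6 0.1] t 7.12 j [-0.47  0.07  0.72  2.1  -0.05  1.02  1.61] yawY 76.3 R [[-0.971, 0.237, -0.024], [0.238, 0.971, 0.002], [0.024, -0.004, -1.0]]
units [-0.03  -0.005 -0.023]
```

View pics/s4.png

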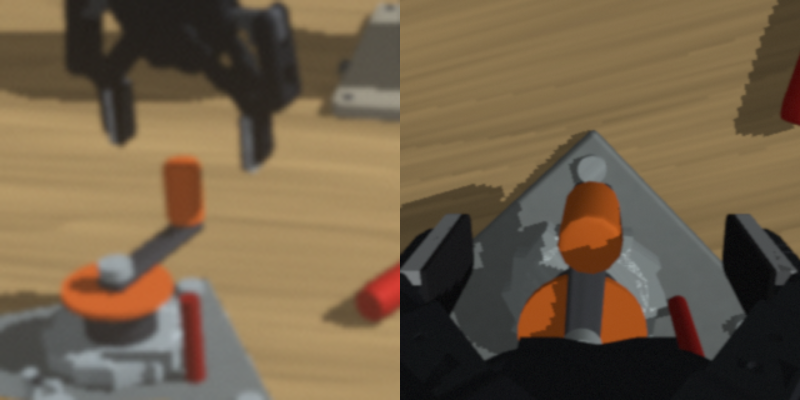

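apply_moves(plan=[-1,-0.03,-0.005,0.04,0,-1,-0.005,0,0.04,0,0.2,0,0,0,0,0.2,0,0,0,0])

```text
time: 7.72
ee_pos: [0.4249, -0.1442, 0.0653]
eef_rot: [0.12, 0.993, -0.001, -0.011]
force: [-0.3, -0.2, -0.6]
opening: 0.602
```

apply_moves(plan=[1,0,0,0,0,1,0,0,0,0,1,0,0,0,0], squeeze=20)

```text
time: 8.1
ee_pos: [0.4251, -0.1443, 0.0658]
eef_rot: [0.12, 0.993, -0.0, -0.01]
force: [0.7, -1.4, -1.5]
opening: 0.27
```

```bash
python3 go.py .4225 -.1435 .065
```

```text
ee [ 0.4251 -0.1443  0.0658] F [ 0.7 -1.4 -1.5] t 8.1 j [-0.45  0.12  0.72  2.09 -0.09  0.98  1.65] yawY 76.3 R [[-0.971, 0.238, -0.021], [0.238, 0.971, 0.002], [0.021, -0.003, -1.0]]
units [0.014 0.001 0.004]
```

apply_moves(plan=[1,-0.002,0.03,0,0.08,1,-0.002,0.04,0,0.1])

```text
time: 8.35
ee_pos: [0.4304, -0.1325, 0.0658]
eef_rot: [0.216, 0.976, -0.002, -0.009]
force: [4.8, -6.1, -5.4]
opening: 0.27
```

```bash
cat > arc.py <<'E'
from h import *
from scipy.spatial.transform import Rotation as Ro
v=np.load('v.npy'); o=env.get_obs(); R=Ro.from_quat(o['eef_rot']).as_matrix(); d=o['ee_pos'][:2]-v[:2]
a=np.arctan2(d[1],d[0]); print('t',round(o['time'],2),'drum',round(a-np.radians(140)-v[2]+(2*np.pi if a<0 else 0),3),'r',np.hypot(*d).round(4),'ee',o['ee_pos'].round(4),'radial deg',np.degrees(a).round(1),'toolx deg',np.degrees(np.arctan2(R[1,0],R[0,0])).round(1),'F',o['force'].round(1),'op',round(o['opening'],2),'j',o['joint_pos'].round(2))
E
python3 arc.py
```

```text
t 8.35 drum 1.328 r 0.0727 ee [ 0.4304 -0.1325  0.0658] radial deg 154.1 toolx deg 155.1 F [ 4.8 -6.1 -5.4] op 0.27 j [-0.49  0.12  0.73  2.09 -0.09  0.98  1.42]
```

apply_moves(plan=[1,0,0.04,0,0.1,1,0,0.04,0,0.1,1,0,0.04,0,0.1,1,0,0.04,0,0.1])

```text
time: 8.85
ee_pos: [0.4508, -0.1102, 0.0658]
eef_rot: [0.422, 0.907, -0.006, -0.004]
force: [1.7, -6.2, -2.9]
opening: 0.271
```

```bash
python3 arc.py
```

```text
t 8.85 drum 0.904 r 0.0703 ee [ 0.4508 -0.1102  0.0658] radial deg 129.8 toolx deg 130.1 F [ 1.7 -6.2 -2.9] op 0.27 j [-0.56  0.15  0.75  2.07 -0.12  0.97  0.95]
```

apply_moves(plan=[1,-0.004,0.04,0,0.1,1,-0.004,0.04,0,0.1,1,-0.004,0.04,0,0.1,1,-0.004,0.04,0,0.1])

```text
time: 9.35
ee_pos: [0.4799, -0.0979, 0.0658]
eef_rot: [0.608, 0.794, -0.007, -0.003]
force: [-2.4, -2.6, 1.8]
opening: 0.276
```

```bash
python3 arc.py
```

```text
t 9.35 drum 0.444 r 0.0682 ee [ 0.4799 -0.0979  0.0658] radial deg 103.5 toolx deg 105.2 F [-2.4 -2.6  1.8] op 0.28 j [-0.6   0.23  0.78  2.01 -0.19  0.99  0.54]
```

apply_moves(plan=[1,-0.002,0.04,0,0.1,1,-0.002,0.035,0,0.09])

```text
time: 9.6
ee_pos: [0.4948, -0.0968, 0.0658]
eef_rot: [0.686, 0.727, -0.008, -0.002]
force: [-2.1, -3.4, 2.6]
opening: 0.272
```

apply_moves(plan=[1,-0.002,0.025,0,0.06])

```text
time: 9.72
ee_pos: [0.4998, -0.0972, 0.0658]
eef_rot: [0.71, 0.704, -0.008, -0.002]
force: [-2.5, -1.5, 2.8]
opening: 0.268
```

apply_moves(plan=[1,0,0.02,0,0.03])

```text
time: 9.85
ee_pos: [0.5037, -0.0977, 0.0658]
eef_rot: [0.722, 0.692, -0.008, -0.002]
force: [-1.9, -2.2, 2.7]
opening: 0.273
```

```bash
python3 - <<'E'
import numpy as np; v=np.load('v.npy'); v[:3]=.495,-.171,-1.0; np.save('v.npy',v)
E
python3 arc.py
```

```text
t 9.85 drum 0.009 r 0.0738 ee [ 0.5037 -0.0977  0.0658] radial deg 83.2 toolx deg 87.6 F [-1.9 -2.2  2.7] op 0.27 j [-0.62  0.31  0.82  1.95 -0.25  1.01  0.28]
```

No stop force yet; continuing in small steps.

apply_moves(plan=[1,0,0.02,0,0.05])

```text
time: 9.98
ee_pos: [0.5065, -0.0982, 0.0656]
eef_rot: [0.74, 0.673, -0.009, -0.002]
force: [-16.8, 1.0, 16.5]
opening: 0.271
```

apply_moves(plan=[1,0,0.02,0,0.03])

```text
time: 10.1
ee_pos: [0.5067, -0.0982, 0.0653]
eef_rot: [0.751, 0.66, -0.012, -0.006]
force: [-28.9, 4.9, 32.8]
opening: 0.274
```

```bash
python3 arc.py
```

```text
t 10.1 drum -0.032 r 0.0738 ee [ 0.5067 -0.0982  0.0653] radial deg 80.9 toolx deg 82.7 F [-28.9   4.9  32.8] op 0.27 j [-0.62  0.33  0.83  1.93 -0.27  1.02  0.21]
```

apply_moves(plan=[0.2,0,0,0,0,0.2,0,0,0,0])

```text
time: 10.35
ee_pos: [0.5063, -0.0978, 0.065]
eef_rot: [0.751, 0.661, -0.012, -0.007]
force: [0.8, 0.7, -1.0]
opening: 0.398
```

apply_moves(plan=[0.2,0,0,-0.1,0,0.2,0,0,-0.2,0,0.2,0,0,-0.3,0,0.2,0,0,-0.2,0])

```text
time: 10.85
ee_pos: [0.5101, -0.0959, 0.2271]
eef_rot: [0.75, 0.661, -0.013, -0.007]
force: [0.5, 0.1, -0.3]
opening: 0.402
```

```bash
python3 arc.py; python3 - <<'E'
from h import *
im=env.camera('scene'); cv2.imwrite('pics/s5.png',cv2.resize(im[150:310,110:310],(750,600),interpolation=cv2.INTER_CUBIC))
for c in HSV: print(c,blobs(im,'scene',c))
t=env.camera('top'); cv2.imwrite('pics/t5.png',t)
for c in HSV: print('top',c,blobs(t,'top',c))
E
```

```text
t 10.85 drum -0.071 r 0.0766 ee [ 0.5101 -0.0959  0.2271] radial deg 78.6 toolx deg 82.8 F [ 0.5  0.1 -0.3] op 0.4 j [-0.73  0.13  0.91  1.74 -0.09  1.35  0.07]
knob [(320, array([250.5, 211.3]), [243, 199, 15, 27]), (252, array([201.6, 223.4]), [191, 212, 24, 20]), (49, array([222.3, 213.6]), [217, 211, 13, 6])]
pin [(200, array([157.7, 249.1]), [152, 236, 13, 28])]
post [(85, array([238.5, 238.4]), [236, 225, 5, 28])]
top knob []
top pin []
top post []
```

View pics/s5.png

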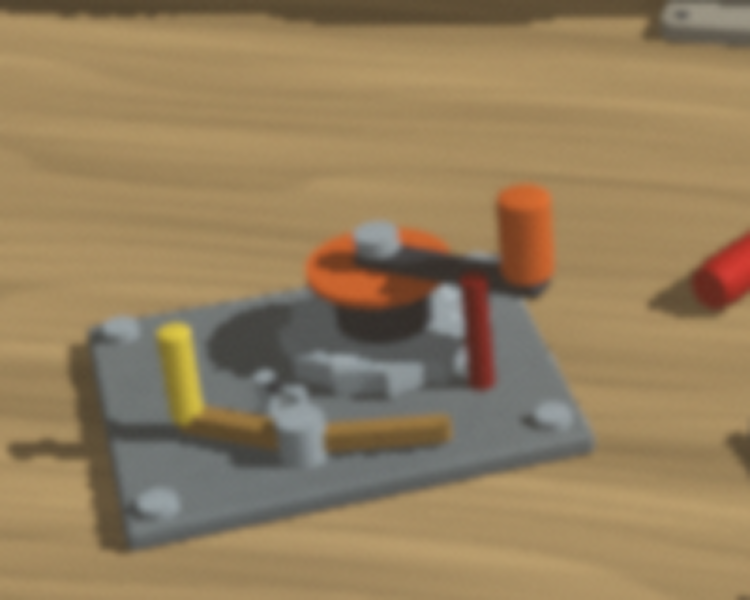

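The pawl is off the wheel, with the pin at crop (178,370), and the crank lies against the red post at crop (475,300). I'll move clear and check the crank angle numerically from the top view.

apply_moves(plan=[0.2,0.3,0,-0.1,0,0.2,0.3,0,0,0,0.2,0.3,0,0,0,0.2,0.3,0,0,0,0.2,0.3,0,0,0])

```text
time: 11.58
ee_pos: [0.5518, 0.2039, 0.245]
eef_rot: [0.752, 0.659, -0.008, -0.006]
force: [1.1, -1.0, 0.9]
opening: 0.4
```

```bash
python3 - <<'E'
from h import *
o=env.get_obs(); print(o['ee_pos'].round(3),o['time'])
z={'knob':.085,'pin':.045,'post':.045}
P={}
for n in('top','scene'):
    im=env.camera(n); cv2.imwrite(f'pics/{n}6.png',im)
    for c in HSV:
        for b in blobs(im,n,c): print(n,c,b,onz(n,b[1],z[c]).round(4))
b=blobs(cv2.imread('pics/top6.png'),'top','b',(180,180,330,330),((105,120,60),(130,255,255)));print('blue',b)
E
```

```text
[0.552 0.204 0.245] 11.575
top knob (262, array([389.2, 270.3]), [380, 262, 20, 18]) [ 0.5087 -0.094   0.085 ]
top knob (1127, array([437.5, 286.5]), [414, 264, 44, 44]) [ 0.4897 -0.1643  0.085 ]
top pin (137, array([475.5, 235.6]), [468, 229, 16, 14]) [ 0.5779 -0.2306  0.045 ]
top post (32, array([402.2, 266. ]), [399, 263, 7, 8]) [ 0.5227 -0.1185  0.045 ]
scene knob (336, array([250.2, 211.5]), [243, 199, 15, 27]) [ 0.5056 -0.0914  0.085 ]
scene knob (255, array([201.6, 223.4]), [191, 212, 24, 20]) [ 0.5546 -0.158   0.085 ]
scene knob (50, array([222.4, 213.6]), [217, 211, 13, 6]) [ 0.5194 -0.1345  0.085 ]
scene pin (179, array([157.4, 249.6]), [153, 237, 11, 26]) [ 0.5804 -0.2269  0.045 ]
scene post (65, array([238.6, 242.7]), [236, 231, 5, 22]) [ 0.5406 -0.1042  0.045 ]
blue [(1049, array([224.9, 258. ]), [203, 240, 43, 41]), (230, array([210.3, 307.4]), [202, 300, 19, 16])]
```

```bash
python3 - <<'E'
import cv2
im=cv2.imread('pics/top6.png')[220:330,360:510]; cv2.imwrite('pics/t6c.png',cv2.resize(im,None,fx=5,fy=5,interpolation=cv2.INTER_CUBIC))
E
```

```text
(no output)
```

View pics/t6c.png

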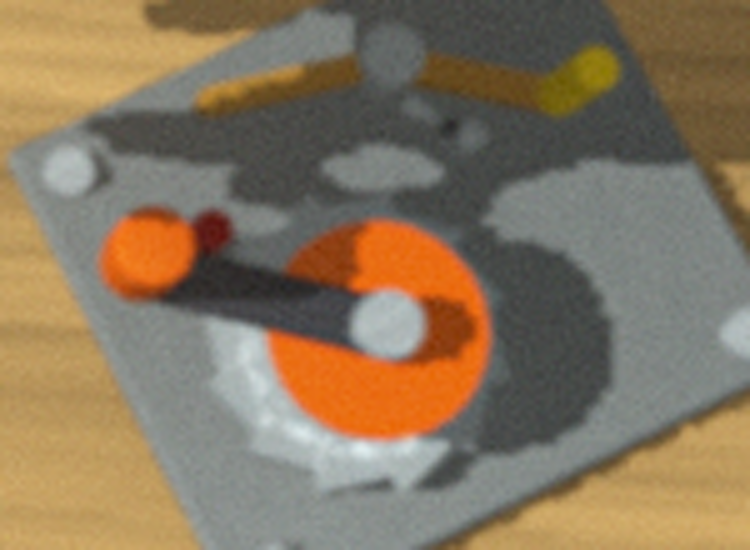

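The crop shows the crank arm touching the red post and the pawl clear of the wheel. The blue winch's knob blob hasn't moved. Handing in.

```bash
python3 -c "
from cell import env
print(env.close_job())"
```

```text
the job is handed in; nothing more can be done
None
```

The orange winch is wound down and handed in at about 11.7 s of the 48 s allowed; no verdict was reported.

**What I did:**
- I pushed the pawl's thumb pin over centre with shut fingers until it snapped fully off.
- I then gripped the knob at 20 N and eased the drum back about 1.5 rad, at about 65 mm/s by the commanded steps, until the crank met its stop. The wrist force there reached about 44 N in all (29 N along x, 33 N upward).
- I released the knob and moved the arm clear.

**Last checks:**
- **Pawl:** the pin is at (0.578, -0.230) m, within 1 mm of its predicted fully-off position, and the nose is visibly clear of the wheel.
- **Crank:** the knob is about 24 mm from the post, as it should be at home, and the arm visibly touches the post.
- **Blue winch:** its knob is at the same pixel as at the start.

**What disagreed:**
- My first push passed over the pin without moving it. In the camera views the shut fingertips stood about 25 mm higher than the TCP reading and `env.tips_ahead` imply, so I set heights by camera from then on.
- The scene and top cameras differed by about 4 mm in y. My first winch fit (yaw -1.08) was outside the stated range. The knob's arc gave a better axis, and the later yaw estimates ran from -1.02 to -1.07. That leaves the home angle uncertain by about 0.05 rad by camera alone, so I relied on the firm stop and the visible contact.

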